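# Feel an air cylinder's piston rod for scoring, then push it home

### The arm

A 6-joint arm with a two-finger parallel gripper is mounted at the origin on the work surface. World frame = base frame: x ahead of the robot, y to its left, z up, the work surface at z = 0. Lengths are in mm, angles in rad, forces in N, time in s.
With the tool pointing down it reaches from about 400 to 825 mm from the base axis. Payload 7 kg.
Tool frame: the origin (TCP) lies at the very end of the fingers, on their centre line; the grasp point (between the pads) lies 19 mm behind it; z points along the fingers, y is the line along which they close (so a half turn about z gives the same grasp; the last joint's range is limited). The gripper opens to 88 mm and grips with 3 to 60 N. Pads are 19 mm wide; open, the fingers measure 130 mm over their backs; the gripper's body (78 mm by 193 mm) begins 47 mm behind the grasp point.
Start: joints at [1.601, 0.359, 0.012, 0, -1.224, -0.288], TCP at [172.104, 652.668, 226.561] pointing down, gripper open.
Joint ranges: [-3.07, 3.07], [-1.43, 2.12], [-1.02, 1.25], [-3.03, 1.67], [-3.05, -0], [-3.03, 3.03]. Speed limits (rad/s): [2.39, 2.39, 3.01, 3.14, 3.14, 3.14].

### API

Orientations are given as a unit quaternion [x, y, z, w].
In Python, from plant import bot gives the robot as it stands. Calls block until the motion is done:
- bot.move_ptp(position, orientation): joint-space move of the TCP to a pose.
- bot.line_to(position, velocity=150, ori=None): straight line of the TCP; ori=None keeps the orientation; velocity is the mean speed in mm/s.
- bot.move_joints(angles): joint-space move.
- bot.move_gripper(opening, force=None): finger opening in mm; force is the grip in N (None keeps the last); returns when the fingers have stopped.
- bot.pause(seconds).
- bot.solve_ik(position, orientation): joint angles nearest the present ones, or None.
- bot.read_state(): the state.
- bot.camera(name): name is "scene" or "top" or "wrist"; returns the picture (480x640x3 uint8, red, green, blue); there is no depth.
- bot.get_calibration(name): a dict with "fx", "fy", "cx", "cy" (pixels), "view" (4x4, takes a point from world to camera coordinates); the wrist camera has in their place "T_tool_cam" (4x4, takes a point from camera to tool coordinates, whose origin is the TCP and whose axes are the flange's). Camera axes: x right, y up, looking along -z (the intrinsics and any distortion apply to the point x, -y, -z); pixel columns grow to the right and rows downward; lengths in mm; the calibration is good to about 2 mm. A picture is of the moment at which its call begins: read the wrist's pose just before it. get_calibration takes no time and is no camera call.
A pose or a line that the arm cannot do raises bot.Unreachable and nothing moves.
- bot.close_job(): hands the job in; it is judged then, once.
The state is a dict: "t": time; "joint_pos": joint angles; "qvel": joint speeds; "tau": joint torques, N m; "tcp_pos": TCP position; "eef_rot": TCP orientation; "contact_force": force on the tool from outside, world axes, zero at the start; "moment": the same for the moment, N m; "width": finger opening in mm; "finger_force": force on a finger pad.
Only numpy, scipy, OpenCV 4.12 (cv2) and the standard library are available. Lean on these libraries where they do the work, as an engineer would, in place of code of your own. Each camera call takes 0.05 s, during which the arm holds its last target. There are 200 camera calls.

### The job

Before this air cylinder goes back into service, feel its extended piston rod for scratches: with the fingertips, lightly and slowly, stroke along the top of the bright rod from close beside the gland out to where the thread begins. Then push the rod fully home by pressing on its threaded end. Only touch and push it, never take the rod between the fingers, and leave the tin, screwdriver, loose end cap and spare piston where they are.

Things in the scene. Friction and masses are not known exactly. Their poses are not given: they have to be found in the camera images.
- cylinder: Air cylinder on a fixed dark plate (x -280 to 210, y -70 to 70, 16 mm thick). Origin: bench height, under the rod axis, below the head's front face; the rod points along +x, level. Barrel and 54 mm square end caps reach back to x = -230 mm, top z = 79 mm, air fittings to z = 99 mm (at x = -15, -215). Foot under the rod reaches x = 28, z = 25 mm. Rod axis z = 52, rod top z = 60 mm.
- rod (a joint): How far the rod is out, m: 0 = fully home (against its stop), 0.125 = fully out. It starts 0.100 to 0.125 out. Seal friction of about 8 N holds it wherever it is left (plus 8 N per m/s of damping); both air ports are open, so it can be pushed in by hand.
- gland (a point): Centre of the outer face of the gland boss (35 mm diameter), on the rod axis, where the rod comes out; its x axis points outward along the rod, z up. Fixed to the cylinder.
- rod_shoulder (a point): Point on the rod axis where the smooth bright rod (16 mm diameter, so its top is 8 mm above this point) ends and the thread (12 mm diameter, 24 mm long) begins. Moves with the rod: it lies 9 mm plus the joint value from the gland. x outward along the rod, z up.
- rod_tip (a point): Centre of the flat end of the thread, 12 mm in diameter, 24 mm beyond the shoulder: the end to press on. Moves with the rod; 33 mm from the gland when the rod is home. Plate top 36 mm below.
- tin: Bystander, loose: silver grease tin with a yellow lid, 102 mm diameter, 116 mm tall. Origin at the centre of its underside.
- screwdriver: Bystander, loose: red-handled screwdriver lying on the bench, 200 mm long along its x axis (handle towards -x), handle 26 mm thick. Origin under its middle, at bench height.
- end_cap: Bystander, loose: grey end cap 54 x 54 x 28 mm standing on edge with four thin tie screws 70 mm long pointing along its x axis. Origin at the centre of its underside.
- piston: Bystander, loose: spare aluminium piston with black seals, 40 mm diameter, 36 mm tall, standing upright. Origin at the centre of its underside.

How it is judged:
By the outcome, as a careful person would: the job done as asked, in the order asked, and still so for the second after the job is handed in, with the robot touching nothing.
It also fails if it takes over 64 s, if anything falls off the work surface, if the arm or the gripper's body presses on something with over 40 N, if the wrist force passes 120 N, or if a joint passes its speed limit or range.

## Working session

There is one attempt and no reset: what is moved stays moved. The work goes in short steps, each a Python script; the robot and the scene stay as the last script left them, time stands still between calls to the robot, and variables do not carry over. Pictures are saved under pics/ and viewed, at most 10 in all, crops included, and the job is handed in when it is done.

```bash
mkdir -p pics; ls
python3 - <<'E'
from plant import bot
import cv2,json,numpy as np
for n in("scene","top"):
    im=bot.camera(n); cv2.imwrite(f"pics/{n}0.png",im[:,:,::-1])
    c=bot.get_calibration(n); print(n,{k:np.round(np.array(v),3).tolist() for k,v in c.items()})
c=bot.get_calibration("wrist");print({k:np.round(np.array(v),3).tolist() for k,v in c.items()})
s=bot.read_state();print(s["t"],s["eef_rot"],s["width"],s["contact_force"])
E
```

```text
pics
scene {'fx': 573.42, 'fy': 573.42, 'cx': 327.411, 'cy': 236.532, 'view': [[0.678, 0.735, 0.018, -439.456], [-0.528, 0.47, 0.707, 260.44], [0.512, -0.488, 0.707, -1253.11], [0.0, 0.0, 0.0, 1.0]]}
top {'fx': 455.481, 'fy': 455.481, 'cx': 310.745, 'cy': 246.093, 'view': [[-0.008, -1.0, 0.006, 15.337], [0.99, -0.007, 0.144, -604.139], [-0.144, 0.007, 0.99, -778.938], [0.0, 0.0, 0.0, 1.0]]}
{'fx': 378.285, 'fy': 378.285, 'cx': 319.04, 'cy': 246.998, 'T_tool_cam': [[-0.0, 0.967, 0.253, 68.138], [1.0, 0.0, 0.0, -0.373], [0.0, 0.253, -0.967, -157.505], [0.0, 0.0, 0.0, 1.0]]}
0.1 [ 9.91695567e-01 -1.28605104e-01 -1.53831258e-05  7.93639562e-04] 87.93640446379912 [0.24788611 0.25007855 0.25867078]
```

View pics/scene0.png

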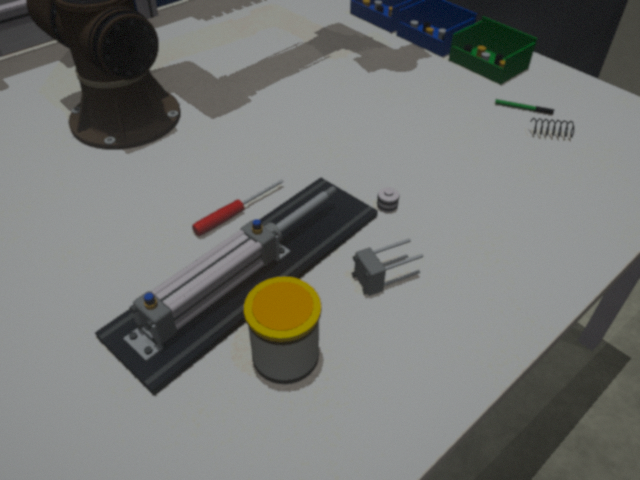

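View pics/top0.png

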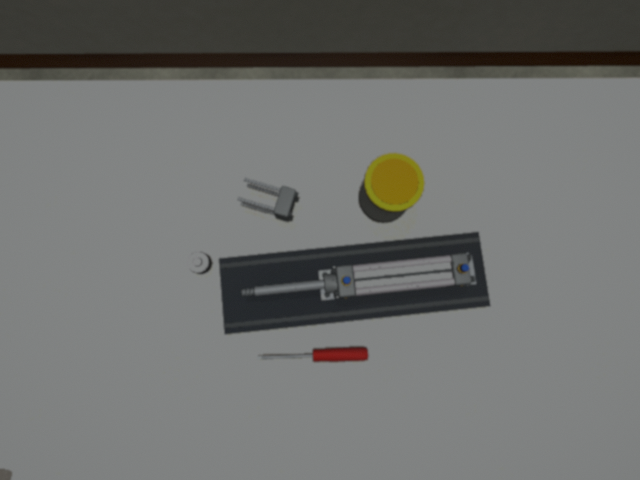

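The scene shows the plate with the rod pointing to world +y. In the top picture the plate spans about (220,258)–(489,305), the rod runs from the gland at about (330,284) to the tip at about (242,292), and the blue fittings are at (347,280) and (464,268).

```bash
cat > h.py <<'E'
import numpy as np,cv2
from plant import bot
from scipy.spatial.transform import Rotation as R
def cam(name,s=None):
    c=bot.get_calibration(name)
    if name=="wrist":
        T=np.eye(4);T[:3,:3]=R.from_quat(s["eef_rot"]).as_matrix();T[:3,3]=s["tcp_pos"]
        M=T@np.array(c["T_tool_cam"])
    else: M=np.linalg.inv(np.array(c["view"]))
    return c,M
def ray(name,px,z,s=None):
    c,M=cam(name,s); px=np.atleast_2d(px).astype(float)
    d=np.c_[(px[:,0]-c["cx"])/c["fx"],-(px[:,1]-c["cy"])/c["fy"],-np.ones(len(px))]@M[:3,:3].T
    o=M[:3,3]; return o+d*((z-o[2])/d[:,2])[:,None]
def proj(name,P,s=None):
    c,M=cam(name,s);p=np.linalg.inv(M)@np.r_[P,1]
    return np.array([c["cx"]+c["fx"]*p[0]/-p[2],c["cy"]+c["fy"]*p[1]/p[2]])
E
python3 - <<'E'
from h import *
im=cv2.imread("pics/top0.png");hsv=cv2.cvtColor(im,cv2.COLOR_BGR2HSV)
m=((hsv[...,2]<75)).astype(np.uint8);m[:90]=0
m=cv2.morphologyEx(m,cv2.MORPH_OPEN,np.ones((3,3)))
n,l,st,ce=cv2.connectedComponentsWithStats(m);k=1+np.argmax(st[1:,4])
cn=max(cv2.findContours((l==k).astype(np.uint8),0,2)[0],key=cv2.contourArea)
P=ray("top",cn[:,0],16)[:,:2].astype(np.float32);r=cv2.minAreaRect(P);print("plate",r,"\n",cv2.boxPoints(r))
for nm in("top","scene"):
    a=cv2.imread(f"pics/{nm}0.png");h=cv2.cvtColor(a,cv2.COLOR_BGR2HSV)
    b=((h[...,0]>100)&(h[...,0]<130)&(h[...,1]>150)&(h[...,2]>60)).astype(np.uint8)
    if nm=="scene": b[:150]=0
    n,l,st,ce=cv2.connectedComponentsWithStats(b)
    for i in range(1,n):
        if st[i,4]>5: print(nm,ce[i],st[i,4],ray(nm,ce[i],97))
cv2.imwrite("pics/crop.png",cv2.resize(im[250:320,220:370],None,fx=5,fy=5,interpolation=cv2.INTER_CUBIC))
E
```

```text
plate ((541.2296752929688, -67.43601989746094), (138.2057342529297, 487.367919921875), 5.523397922515869) 
 [[ 448.99252  168.46521]
 [ 495.9028  -316.63986]
 [ 633.4668  -303.33725]
 [ 586.5565   181.76782]]
top [464.4516129  267.41935484] 31 [[ 558.52430683 -246.59017554   97.        ]]
top [346.33333333 279.875     ] 24 [[539.03444949 -47.65269729  97.        ]]
scene [256.54545455 222.        ] 22 [[537.08770135 -48.52759606  97.        ]]
scene [148.36842105 296.42105263] 38 [[ 556.15218163 -247.95036071   97.        ]]
```

View pics/crop.png

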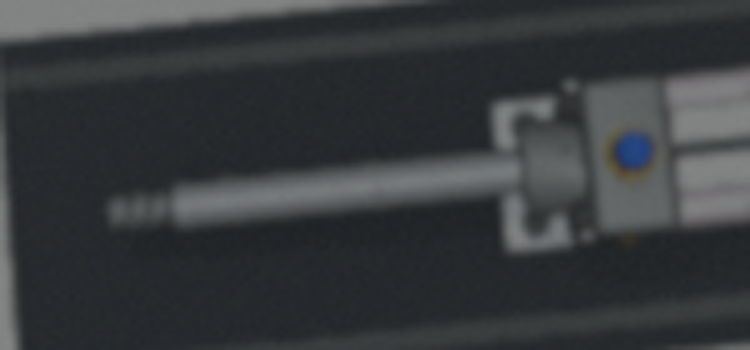

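The crop shows the tip at full-image pixel (241.6,292.4), the shoulder at (255,291.4) and the gland face at (324.4,283.8).

Run:
```python
from h import *
pts={"tip":(241.6,292.4),"sh":(255,291.4),"gl":(324.4,283.8)}
u=np.array([-.0963,.9953,0])
W={k:ray("top",p,52)[0] for k,p in pts.items()}
o=np.r_[(np.array([538.1,-48.1])+15*u[:2]),0]
for k,w in W.items(): print(k,w.round(1),"along",((w-o)@u).round(1),"scene px",proj("scene",w).round(1))
for k,p in {"tin":(394,183,116),"piston":(200,262,36)}.items(): print(k,ray("top",p[:2],p[2]))
mid=W["sh"]*.5+W["gl"]*.5;
for a in(-84.5,95.5):
    q=(R.from_euler("z",a,degrees=True)*R.from_quat([1,0,0,0])).as_quat()
    print(a,q,bot.solve_ik([mid[0],mid[1],60],q))
a=-84.5;q=(R.from_euler("z",a,degrees=True)*R.from_quat([1,0,0,0])).as_quat()
p=W["sh"]+u*50; 
bot.move_gripper(0,10); bot.move_ptp([p[0],p[1],190],q)
s=bot.read_state();im=bot.camera("wrist");cv2.imwrite("pics/w1.png",im[:,:,::-1])
import json;json.dump({k:np.array(s[k]).tolist() for k in("eef_rot","tcp_pos")},open("s1.json","w"))
print(s["t"],s["tcp_pos"],s["width"],s["contact_force"],s["joint_pos"])
```

```text
tip [521.5 133.4  52. ] along 167.2 scene px [334.7 188.8]
sh [523.1 109.8  52. ] along 143.6 scene px [325.5 195.1]
gl [535.5 -12.6  52. ] along 20.6 scene px [275.4 231.4]
tin [[ 699.98840042 -129.32448044  116.        ]]
piston [[577.59909117 211.77687935  36.        ]]
-84.5 [ 0.74021813 -0.67236681  0.          0.        ] [ 0.46080532  0.29734702 -0.51321481  0.         -0.7602345  -0.36481222]
95.5 [0.67236681 0.74021813 0.         0.        ] [ 0.46080532  0.29734702 -0.51321481  0.         -0.7602345   2.77678044]
3.6833 [518.30400249 160.42609475 190.04016916] 0.5342525119363613 [ 1.56407088 -0.13557404 -0.12124952] [ 6.61501400e-01  1.69350998e-01 -3.34228369e-01  2.34675199e-05
 -1.06699975e+00 -5.64197050e-01]
```

View pics/w1.png

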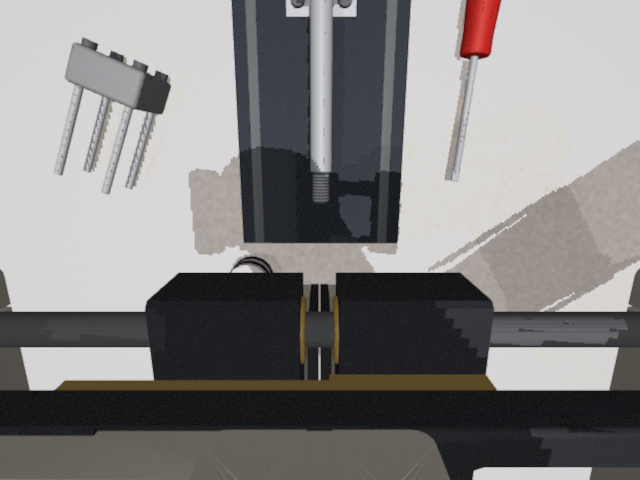

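The wrist view shows the bright rod ending at the shoulder, about (321,171), and the tip at about (321,203). The bystanders are clear of the fingers. I'll take one more look over the gland.

Run:
```python
from h import *
import json
s=json.load(open("s1.json"))
print("sh",ray("wrist",(321,171.5),60,s),"tip",ray("wrist",(321,203),57,s))
u=np.array([-.0963,.9953,0]);g=np.array([535.5,-12.6,0])
p=g+u*60
bot.line_to([p[0],p[1],160],velocity=150)
s=bot.read_state();im=bot.camera("wrist");cv2.imwrite("pics/w2.png",im[:,:,::-1])
json.dump({k:np.array(s[k]).tolist() for k in("eef_rot","tcp_pos")},open("s2.json","w"))
print(s["t"],s["tcp_pos"],s["contact_force"],[proj("wrist",np.r_[(g+u*d)[:2],60],s).round(1) for d in(0,20,60)])
```

```text
sh [[522.24179544 109.95151837  60.        ]] tip [[519.86471655 133.85001575  57.        ]]
4.6667 [529.92976818  47.46397157 160.2143999 ] [ 0.61823689 -0.13569431 -0.12500264] [array([320.1, 159.3]), array([320.1, 189.6]), array([320.1, 246.8])]
```

View pics/w2.png

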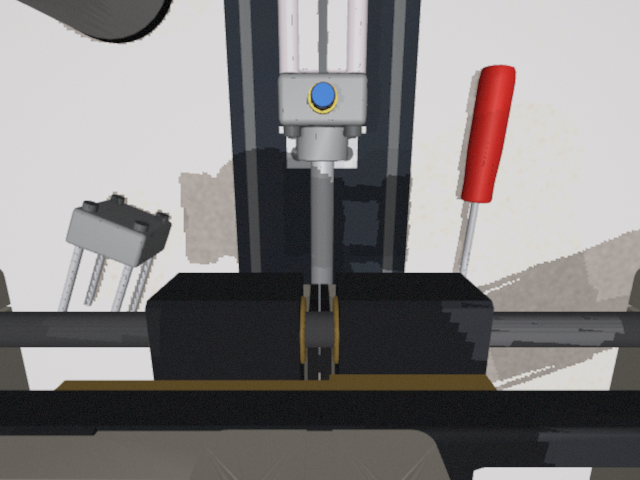

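The gland face at rod top appears at about (322,160) against a predicted (320,159), so the estimate only needs a shift of about 1 mm. I'll descend to light contact now.

Run:
```python
from h import *
u=np.array([-.0963,.9953,0]);g=np.array([534.7,-12.8,0])
p=g+u*12.5
bot.line_to([p[0],p[1],80],velocity=120);bot.line_to([p[0],p[1],64],velocity=40);bot.pause(.2)
b=np.array(bot.read_state()["contact_force"]);print("base",b.round(2))
z=64
while z>57:
    z-=.4;bot.line_to([p[0],p[1],z],velocity=15)
    s=bot.read_state();f=np.array(s["contact_force"])-b
    print(round(z,1),s["tcp_pos"][2].round(2),f.round(2),round(s["t"],2))
    if abs(f[2])>1.2: break
import json;json.dump([z,b.tolist()],open("b.json","w"))
```

```text
base [-0.45  0.55  0.06]
63.6 63.66 [ 0.16 -0.33 -0.76] 6.64
63.2 63.19 [ 1.07 -0.33 -0.02] 6.89
62.8 62.75 [ 0.33 -0.76 -0.05] 7.14
62.4 62.37 [ 1.12 -0.57 -0.48] 7.39
62.0 61.97 [ 0.8  -0.35 -1.46] 7.64
```

```bash
cat >> h.py <<'E'
def force(n=6):
    F=[]
    for _ in range(n): bot.pause(.02);F.append(bot.read_state()["contact_force"])
    return np.mean(F,0)
E
python3 - <<'E'
from h import *
import json
u=np.array([-.0963,.9953,0]);g=np.array([534.7,-12.8,0])
p=g+u*12.5;z=62.0
b=force(10);print(b.round(2))
while z>57:
    z-=.3;bot.line_to([p[0],p[1],z],velocity=15)
    f=force()-b;s=bot.read_state()
    print(round(z,1),s["tcp_pos"].round(2),f.round(2),round(s["t"],2))
    if f[2]>1.5: break
json.dump([z,b.tolist()],open("b.json","w"))
E
```

```text
[-0.34 -0.09 -0.06]
61.7 [ 5.3348e+02 -3.6000e-01  6.1700e+01] [ 0.47 -0.08  0.14] 8.16
61.4 [ 5.3353e+02 -3.3000e-01  6.1420e+01] [0.6  0.47 0.31] 8.51
61.1 [ 5.3349e+02 -3.6000e-01  6.1110e+01] [0.43 0.3  0.25] 8.86
60.8 [ 5.3351e+02 -3.6000e-01  6.0800e+01] [0.01 0.1  0.26] 9.21
60.5 [ 5.3349e+02 -3.6000e-01  6.0510e+01] [0.59 0.51 0.58] 9.56
60.2 [ 5.3356e+02 -3.3000e-01  6.0260e+01] [-0.04 -0.1   1.12] 9.91
59.9 [ 5.3361e+02 -3.6000e-01  6.0170e+01] [-1.25  0.43  5.51] 10.26
```

Contact is at z≈60.2, with a stiffness of about 15 N/mm. I'll stroke outward at roughly 3 N with force feedback.

Run:
```python
from h import *
import json
u=np.array([-.0963,.9953,0]);g=np.array([534.7,-12.8,0])
b=np.array(json.load(open("b.json"))[1]);z=60.05;d=12.5
def go(d,v): p=g+u*d;bot.line_to([p[0],p[1],z],velocity=v)
go(d,10);print((force()-b).round(2))
out=[]
while d<122.4:
    d=min(d+5,122.5);go(d,22)
    f=force(3)-b;out.append((d,round(z,2),*f.round(1)))
    z-=np.clip(.025*(3-f[2]),-.1,.06)
for o in out: print(*o)
s=bot.read_state();print(s["t"],s["tcp_pos"])
z+=60;go(d,100)
p=g+u*180
bot.line_to([p[0],p[1],120],velocity=150)
s=bot.read_state();im=bot.camera("wrist");cv2.imwrite("pics/w3.png",im[:,:,::-1])
print(s["t"],s["tcp_pos"],[proj("wrist",np.r_[(g+u*123.3)[:2],60],s),proj("wrist",np.r_[(g+u*147.3)[:2],57],s)])
```

```text
[-1.08 -0.06  5.29]
17.5 60.05 0.3 -2.5 4.9
22.5 60.1 0.1 -1.7 5.2
27.5 60.15 0.3 -1.4 4.8
32.5 60.2 -0.0 -1.1 5.2
37.5 60.25 -0.5 -0.3 4.8
42.5 60.3 0.3 -0.1 3.4
47.5 60.31 -0.5 -0.1 2.4
52.5 60.29 -0.6 0.4 2.5
57.5 60.28 -0.6 0.6 2.2
62.5 60.26 -0.2 0.6 1.8
67.5 60.23 -0.1 0.4 2.0
72.5 60.2 -0.2 -0.4 3.3
77.5 60.21 -0.0 -0.1 2.7
82.5 60.2 -0.5 0.0 3.8
87.5 60.22 -0.4 0.1 3.7
92.5 60.24 -0.6 -0.3 3.0
97.5 60.24 -0.1 -0.2 2.4
102.5 60.23 -0.2 -0.8 3.3
107.5 60.23 -0.7 -0.4 2.8
112.5 60.23 0.1 -0.2 3.6
117.5 60.24 -0.5 0.5 3.0
122.5 60.24 0.0 0.4 2.2
19.9583 [522.90051779 109.36543527  60.2068173 ]
21.2417 [516.915801   166.38389197 119.3794633 ] [array([319.02983065, 167.95594801]), array([319.00420516, 209.51094406])]
```

View pics/w3.png

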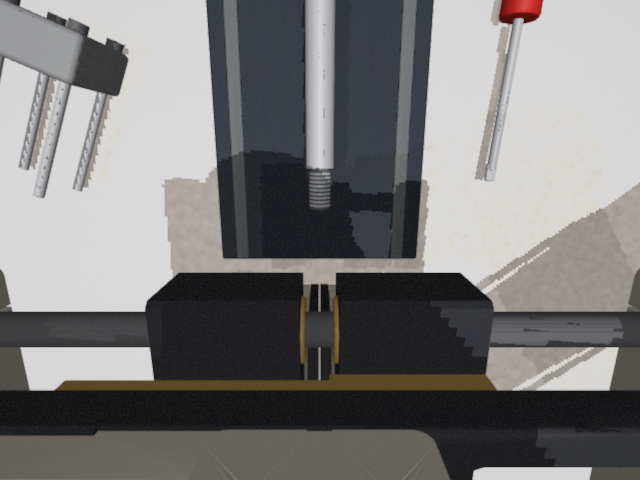

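The predicted shoulder at row 168 and tip at row 209 match the picture, so the rod was not moved and the stroke ended at the thread. Now I'll push on the tip.

Run:
```python
from h import *
u=np.array([-.0963,.9953,0]);g=np.array([534.7,-12.8,0]);z=43;d=180
def go(d,v): p=g+u*d;bot.line_to([p[0],p[1],z],velocity=v)
go(d,100);bot.pause(.2);b=force(8)
go(163,60)
out=[]
while d>36:
    d=min(d,163);d-=(2 if d>150 else 12 if d>62 else 1);go(d,40 if d>62 else 20)
    f=force(3)-b;out.append((d,*f.round(1),bot.read_state()["tcp_pos"][2].round(1)))
    if f@u>18 or np.linalg.norm(f)>35: break
for o in out: print(*o)
s=bot.read_state();print(s["t"],(s["tcp_pos"]-g)@u,s["tcp_pos"])
```

```text
161 0.1 -0.5 0.6 43.0
159 0.0 -0.0 0.7 43.0
157 -1.6 4.8 -0.3 43.1
155 -1.7 5.7 0.1 43.1
153 -2.1 6.5 -0.3 43.1
151 -1.8 6.8 0.1 43.1
149 -2.3 6.1 -0.8 43.1
137 -2.3 4.8 0.0 43.1
125 -1.6 4.6 -0.6 43.1
113 -1.4 5.1 -0.3 43.0
101 -1.4 5.3 0.3 43.0
89 -1.0 5.1 -0.2 43.0
77 -1.4 4.7 0.3 43.0
65 -1.5 4.9 0.3 43.0
53 -1.7 6.6 0.7 43.0
52 -2.2 6.9 0.5 43.0
51 -2.0 6.8 0.3 43.0
50 -1.7 7.3 0.4 43.0
49 -2.1 7.3 0.7 43.0
48 -1.7 7.4 1.0 43.0
47 -1.9 6.9 0.6 43.0
46 -2.0 7.4 0.3 43.0
45 -1.5 6.9 0.5 43.0
44 -2.2 7.0 1.2 43.0
43 -2.4 9.0 1.5 43.0
42 -4.0 13.4 1.7 43.0
41 -6.0 18.7 2.3 43.0
32.975 43.55864958219255 [530.75175917  30.58233095  43.02006231]
```

The fingers stalled against the stop, with force rising to about 19 N after about 114 mm of travel. I'll press slightly more, back off, lift and check.

Run:
```python
from h import *
u=np.array([-.0963,.9953,0]);g=np.array([534.7,-12.8,0])
def go(d,v,z=43): p=g+u*d;bot.line_to([p[0],p[1],z],velocity=v)
go(39.5,10);bot.pause(.3);s=bot.read_state();print((s["tcp_pos"]-g)@u,s["contact_force"])
go(60,40);go(75,100,160)
s=bot.read_state();im=bot.camera("wrist");cv2.imwrite("pics/w4.png",im[:,:,::-1])
cv2.imwrite("pics/top4.png",bot.camera("top")[:,:,::-1])
print(s["t"],[proj("wrist",np.r_[(g+u*a)[:2],zz],s).round(1) for a,zz in((0,60),(9,60),(33,57))])
```

```text
43.01250869924702 [-6.71003698 24.02699847  1.99333678]
35.5667 [array([318.8, 136.5]), array([318.8, 150.8]), array([318.8, 187.1])]
```

View pics/w4.png

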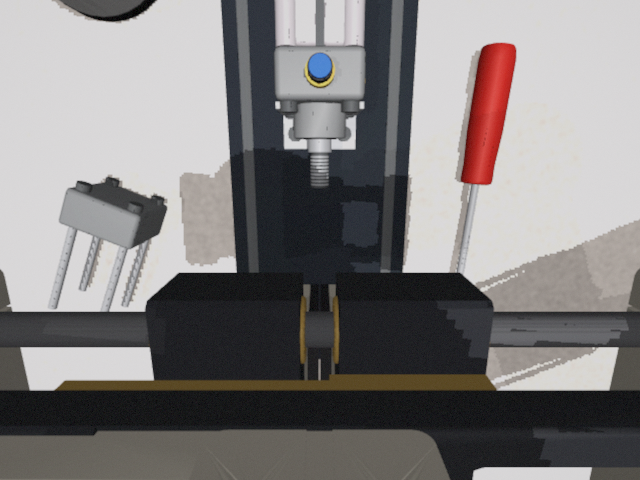

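The rod is home: the shoulder at about row 152 and the tip at about row 187 match the predicted 151 and 187. The bystanders in view are where they were, and the robot is touching nothing.

```bash
python3 -c "
from plant import bot
print(bot.close_job())"
```

```text
the job is handed in; nothing more can be done
None
```

The rod top was stroked lightly (mostly 2–5 N) from beside the gland to the thread, then the rod was pushed fully home by its threaded end; the loose items weren't touched, and the job is handed in at about 36 s.

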